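Vacuum-seal the hazelnut jar

ROBOT

A 7-joint arm with a two-finger parallel gripper is mounted at the origin on a cart in front of the work surface, level with it; the furniture and walls round the work are solid. World frame = base frame: x ahead of the robot, y to its left, z up, the work surface at z = 0. Lengths are in m, angles in degrees, forces in N, time in s.
With the tool pointing down it reaches from about 0.425 to 0.875 m from the base axis. Payload 4.7 kg.
Tool frame: the origin (TCP) lies at the very end of the fingers, on their centre line; the grasp point (between the pads) lies 19 mm behind it; z points along the fingers, y is the direction in which the jaws open and shut (so a half turn about z gives the same grasp; the last joint's range is limited). The gripper opens to 87 mm and grips with 3 to 60 N. Pads are 19 mm wide; open, the fingers measure 117 mm over their backs; the gripper's body (75 mm by 190 mm) begins 51 mm behind the grasp point.
Start: joints at [71.625, 18.392, -4.016, 83.108, 1.295, 78.541, -3.26], TCP at [0.214, -0.614, 0.223] pointing down, gripper open.
Joint ranges: [-163.93, 163.93], [-17.29, 119.83], [-79.2, 71.16], [3.27, 140.29], [-89.18, 269.18], [5.43, 117.66], [-154.24, 154.24]. Speed limits (degrees/s): [147.25, 147.25, 180, 180, 180, 180, 180].

INTERFACE

Orientations are given as [roll, pitch, yaw] about the fixed x, y, z axes, in that order (R = Rz(yaw) Ry(pitch) Rx(roll)).
In Python, from cell import sensors, imaging, ticket gives the robot as it stands.
- The arm moves only by the tool carry_out, never from a script. Its argument "plan" is a list of rows, each an object of numbers: "fingers": the closure, from -1 (fully open) to 1 (shut); "dx", "dy", "dz": the shift along the tool's x, y, z normalised to -1 to 1, where 1 is 0.03 m; "rx", "ry", "rz": the turn, a rotation vector about the tool's x, y, z normalised to -1 to 1, where 1 is 10 degrees. A call has 1 to 12 rows; each row shifts and turns the commanded pose from where the row before left it, along the tool's axes as they then stand; what a row does not reach is not made up. A row lasts 1/8 s, in which the tool goes at most 62.5 mm and 10.7 degrees, less where a joint would pass 70% of its speed; a pose out of reach is approached as far as the arm can. A call with a number of a shift or a turn outside -1 to 1 is refused whole. A call with a gripper value outside its range is refused whole. The fingers move at their own pace and stop on an object; "force" is the grip in N (left out, the last holds). Time passes only in rows, so rows that do not move let the fingers close. It gives the time, the measured TCP pose, the force and the opening at its end, in the units of the state.
- sensors.get_obs(): the state, without advancing time (a new reading comes with each control period).
- imaging.read_camera(name): name is "scene" or "top"; returns a dict with "color" (384x512x3 uint8, red, green, blue), "mtx" (3x3 intrinsics, pixels), "extrinsics" (4x4, takes a point from world to camera coordinates). Camera axes: x right, y down, z forward; pixel columns grow to the right and rows downward; lengths in m; the calibration is good to about 2 mm. A picture is of the moment at which its call begins. There is no depth.
- ticket.sign_off(): hands the job in, once; it reports no verdict.
The state is a dict: "time_s": time; "qpos": joint angles; "joint_velocities": joint speeds; "effort": joint torques, N m; "tool_pos": TCP position; "tool_rot": TCP orientation; "force": force on the tool from outside, world axes, zero at the start; "wrist_torque": the same for the moment, N m; "grip_width": finger opening in m.
Only numpy, scipy, OpenCV 4.12 (cv2) and the standard library are available. Lean on these libraries where they do the work, as an engineer would, in place of code of your own. Each camera call takes 0.05 s, during which the arm holds its last target.

TASK

Slip the white jar-sealing cap over the neck of the jar of hazelnuts until it is fully home, and let go of it. Then lift the hand vacuum pump out of its stand, hold it upright with its sprung nozzle centred on the ringed suction port on top of the cap, and press gently so that the nozzle is held about half-way in, neither barely touching nor hard against its stop; keep it there for three seconds and finish the job still holding it like that. Leave the empty jar and the other things on the worktop where they are.

Things in the scene. Friction and masses are not known exactly. Their poses are not given: they have to be found in the camera images.
- nut_jar: Clear glass jar full of brown hazelnuts, a flat steel lid fixed on its mouth. Body 76 mm across, 90 mm high in all, loose, about 0.4 kg. Neck 58 mm diameter from 64 mm height up, top edge slightly bevelled; below it a bead of 71 mm diameter whose top (64 mm above the underside) is the seat of the sealing cap. Origin: centre of the underside, z up.
- jar_seat (a point): Centre of the seat on the hazelnut jar: on the jar's axis, 64 mm above its underside, level with the top of the bead. The underside of the sealing cap lies here when it is fully home.
- empty_jar: The same clear jar, but open and empty, without lid (76 mm across, 88 mm high, loose). Not to be used. Origin: centre of the underside.
- jar_sealer: White plastic jar-sealing cap, 66 mm high, loose, 0.09 kg, standing skirt down. Skirt 70 mm outside, bore 63 mm, 29 mm deep, open below; above it, from 34.5 to 66 mm height, a round ribbed hub of 37 mm diameter to hold it by (from above, at about 55 mm height). Flat hub top with the suction port. Origin: centre of the underside, z up.
- seal_port (a point): Centre of the suction port: middle of the flat top of the sealing cap's hub, 66 mm above its underside; three small air holes in a grey ring of 26 mm diameter.
- pump_stand: Grey storage stand fixed to the worktop: round foot 84 mm across, 10 mm high, with an upright round collar on it (58 mm across at the foot, top at 54 mm height) whose bore (34 mm at the top) holds the pump's neck. The pump lifts straight out, by at least 50 mm. Origin: centre of the underside.
- vacuum_pump: White cordless pump standing nozzle down in the stand, loose, 0.2 kg. Origin: centre of the lower end of its grey neck, 34 mm above the worktop in the stand; z up along the pump. Neck 30 mm diameter, z = 0 to 20 mm; handle block z = 20 to 130 mm, 46 mm along x, 38 mm along y; hold it at about z = 100 mm. The nozzle stands out 22 mm below the origin.
- nozzle_tip (a point): Centre of the round black lip (24 mm outside, 18 mm inside) at the end of the pump's nozzle; moves up with the nozzle as it is pressed in; 22 mm below the pump's origin when not pressed.
- pump_nozzle (a joint): How far the nozzle is pressed into the pump: 0 = fully out, 0.010 m = against its stop. Spring: about 1 N to start it, then 1 N more for each mm (about 6 N at half-way). The pump's own weight presses it in only 1 to 2 mm.
- spare_lid: Bystander: spare flat steel jar lid, 59 mm across, 6 mm thick, lying on the worktop. Origin: centre of the underside.
- lemon: Bystander: lemon, 72 x 57 mm.
- garlic: Bystander: garlic bulb, 56 mm.
- cupboard_edge (a point): Front left lower corner of the wall cupboards, which overhang the back of the worktop from here to the right: solid from this height upward and from this x backward, front parallel to y. Keep wrist and arm in front of it.
Not all that is in view belongs to the job. Leave any pink look-alike of the jar_sealer alone.

How it is judged (in metres and radians):
On the way, in this order (a step that is already met when the one before it is completed fails the run):
1. the sealing cap is fully home on the hazelnut jar's neck and let go (z of jar_sealer in the frame of jar_seat between -0.003 and 0.0025 m and horizontal distance between jar_sealer and jar_seat below 0.005 m and angle between the z axis of jar_sealer and the z axis of nut_jar, either way round below 0.06 rad and angle between nut_jar's own z axis and vertical below 0.06 rad and contact force between the fingers and jar_sealer below 0.1 N), for 0.2 s.
2. the pump is held upright on the port with its nozzle about half-way in, for three seconds (value of joint pump_nozzle between 0.0028 and 0.008 m and contact force between vacuum_pump and jar_sealer between 2.5 and 11 N and distance between nozzle_tip and seal_port below 0.0055 m and angle between vacuum_pump's own z axis and vertical below 0.09 rad and contact force between the fingers and vacuum_pump above 1 N), for 2.5 s.
At the end, for the whole second after the job is handed in: Cap home on the upright hazelnut jar (2.5 mm in height, 5 mm off axis, 3.4 deg); fingers hold the pump within 5 deg of upright, nozzle lip within 5.5 mm of the port centre, pressed in 2.8 to 8 mm at 2.5 to 11 N; the arm does not touch the cap; all still (all of step 2 and contact force between the arm and jar_sealer below 0.1 N and z of jar_sealer in the frame of jar_seat between -0.003 and 0.0025 m and horizontal distance between jar_sealer and jar_seat below 0.005 m and angle between the z axis of jar_sealer and the z axis of nut_jar, either way round below 0.06 rad and angle between nut_jar's own z axis and vertical below 0.06 rad and height (world z) of nut_jar below 0.005 m and linear speed of vacuum_pump below 0.02 m/s); the arm keeps its last pose, push and grip.
It fails at once if the pump is pressed hard onto the cap (over 25 N) (contact force between vacuum_pump and jar_sealer above 25 N).
It fails at once if the jar of hazelnuts is tipped or lifted (angle between nut_jar's own z axis and vertical above 0.35 rad or height (world z) of nut_jar above 0.02 m).
It fails at once if the empty jar or another bystander is knocked away (distance of any of empty_jar, spare_lid from where it was at the start of the episode above 0.03 m or distance of any of lemon, garlic from where it was at the start of the episode above 0.04 m).
It also fails if it takes over 64 s, if anything falls off the work surface, if the arm or the gripper's body presses on something with over 40 N, if the wrist force passes 120 N, or if a joint passes its speed limit or range.

## Working session

There is one attempt and no reset: what is moved stays moved. The work goes in short steps, Python scripts to look and compute and a tool call to move; the robot and the scene stay as the last step left them, time stands still between calls to the robot, and variables do not carry over. Pictures are saved under pics/ and viewed, and the job is handed in when it is done.

Besides the shell and the picture viewer there is one more tool, called after ">>>" as name([rows], argument=value, ...), one row to a line, values as JSON. carry_out: Moves the arm, as the interface text tells. Scaled input: -1 to 1 covers 0.03 m each way for a shift and 10 degrees each way for a turn. Its arguments: {"type":"object","properties":{"plan":{"type":"array"},"force":{"type":"number"}},"required":["plan"]}

```bash
ls; mkdir -p pics
python3 - <<'E'
from cell import sensors, imaging
import cv2
print(sensors.get_obs())
for n in ("scene","top"):
    d=imaging.read_camera(n); cv2.imwrite(f"pics/{n}0.png",cv2.cvtColor(d["color"],cv2.COLOR_RGB2BGR)); print(n,d["mtx"],d["extrinsics"])
E
```

```text
pics
{'time_s': 0.0, 'qpos': array([71.62636468, 18.44064396, -4.01531435, 83.17630772,  1.29370532,
       78.54066344, -3.26046522]), 'joint_velocities': array([ 0.12386194, -0.05644234, -0.01523953,  0.00993003,  0.04677875,
       -0.02141794,  0.01952918]), 'effort': array([ 8.41359656e-05, -4.91288352e+01, -4.03519431e-01, -3.12532532e+01,
       -6.37794798e-02,  4.37053211e-02,  2.15193263e-04]), 'tool_pos': array([ 0.2133359 , -0.6133935 ,  0.22143121]), 'tool_rot': array([-1.79887558e+02,  4.61069990e-03,  1.91824910e+01]), 'force': array([0.21091164, 0.09486402, 1.17785778]), 'wrist_torque': array([ 0.02095653, -0.01478699, -0.02834583]), 'grip_width': 0.086537902514509}
scene [[470.25484381   0.         254.43985286]
 [  0.         470.25484381 197.37234352]
 [  0.           0.           1.        ]] [[-0.78163218 -0.62351197 -0.01685081  0.13948423]
 [-0.41545592  0.54058451 -0.73154957  0.61630913]
 [ 0.4652392  -0.56480192 -0.68157999  1.16282597]
 [ 0.          0.          0.          1.        ]]
top [[390.37460017   0.         251.61419632]
 [  0.         390.37460017 191.55433456]
 [  0.           0.           1.        ]] [[-0.2281254  -0.97352971 -0.01409635 -0.24273481]
 [-0.85583872  0.20740808 -0.47383749  0.6145433 ]
 [ 0.46421857 -0.09603017 -0.88049947  1.38293731]
 [ 0.          0.          0.          1.        ]]
```

View pics/scene0.png

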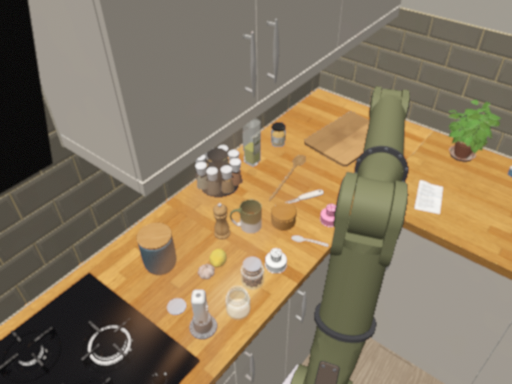

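View pics/top0.png

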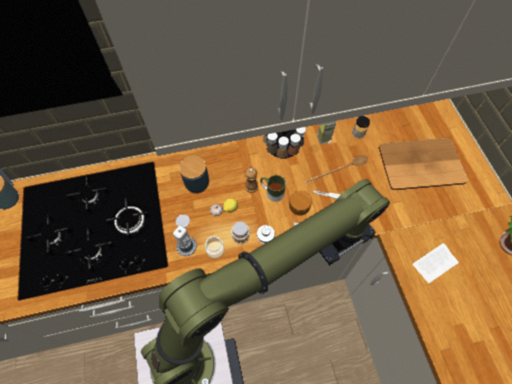

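Run:
```python
import cv2
a=cv2.imread("pics/scene0.png")[180:350,150:350]; b=cv2.imread("pics/top0.png")[180:265,160:320]
cv2.imwrite("pics/sz.png",cv2.resize(a,None,fx=4,fy=3.5,interpolation=cv2.INTER_CUBIC)); cv2.imwrite("pics/tz.png",cv2.resize(b,None,fx=5,fy=5,interpolation=cv2.INTER_CUBIC))
```

```text
(no output)
```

View pics/sz.png

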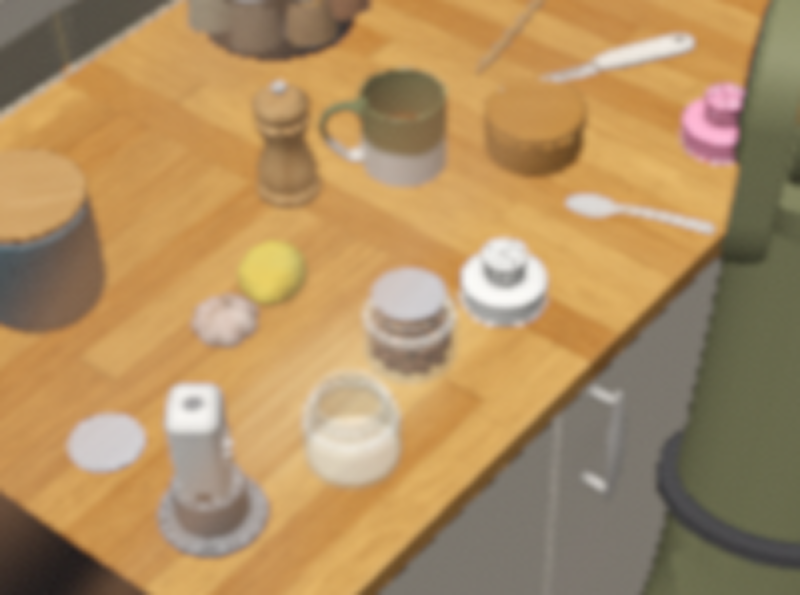

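View pics/tz.png

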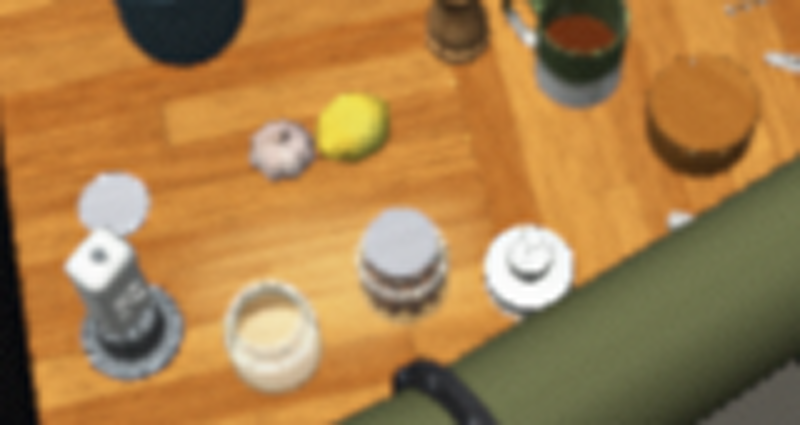

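```bash
cat > h.py <<'E'
import numpy as np, cv2
from cell import sensors, imaging
def ray(d,uv):
    R=d["extrinsics"][:3,:3];t=d["extrinsics"][:3,3]
    v=np.linalg.inv(d["mtx"])@np.array([uv[0],uv[1],1.]);return -R.T@t,R.T@v
def onz(d,uv,z):
    c,v=ray(d,uv);return (c+v*(z-c[2])/v[2])[:2]
def tri(d1,u1,d2,u2):
    c1,v1=ray(d1,u1);c2,v2=ray(d2,u2);A=np.stack([v1,-v2],1)
    s=np.linalg.lstsq(A,c2-c1,rcond=None)[0];p=c1+s[0]*v1;q=c2+s[1]*v2
    return (p+q)/2,np.linalg.norm(p-q)
def proj(d,p):
    q=d["extrinsics"]@np.array([*p,1.]);q=d["mtx"]@q[:3];return q[:2]/q[2]
E
python3 - <<'E'
from h import *
s=imaging.read_camera("scene");t=imaging.read_camera("top")
S=lambda x,y:((x+.5)/4-.5+150,(y+.5)/3.5-.5+180)
T=lambda x,y:((x+.5)/5-.5+160,(y+.5)/5-.5+180)
for n,a,b,z in [("hub",(505,248),(529,243),.066),("nutlid",(409,297),(402,243),.090),("spare",(107,441),(114,205),.006),("pump",(195,404),(100,261),.164),("standfoot",(213,512),(131,332),.010),("emptytop",(351,412),(273,316),.088),("lemon",(271,272),(352,126),.028),("garlic",(225,320),(281,150),.025)]:
    print(n,onz(s,S(*a),z).round(4),onz(t,T(*b),z).round(4),tri(s,S(*a),t,T(*b)))
for n,d in(("s",s),("t",t)):
    hsv=cv2.cvtColor(d["color"],cv2.COLOR_RGB2HSV)
    m=((hsv[...,1]<60)&(hsv[...,2]>120)).astype(np.uint8)
    k,l,st,c=cv2.connectedComponentsWithStats(m)
    for i in range(1,k):
        if 60<st[i,4]<2500:print(n,st[i],c[i].round(1))
E
```

```text
hub [ 0.4142 -0.4101] [ 0.4131 -0.4035] (array([ 0.40849692, -0.40214409,  0.07744535]), np.float64(3.089479184947997e-05))
nutlid [ 0.4273 -0.3015] [ 0.4267 -0.3038] (array([ 0.42887386, -0.30397222,  0.08600934]), np.float64(0.0009543136382034933))
spare [ 0.5548 -0.0823] [ 0.5526 -0.0799] (array([ 0.55088649, -0.080259  ,  0.01124207]), np.float64(0.0014358748362958405))
pump [ 0.4383 -0.0814] [ 0.4337 -0.0791] (array([ 0.43352416, -0.07918912,  0.16876306]), np.float64(0.003591874582922787))
standfoot [ 0.4385 -0.0792] [ 0.4357 -0.0773] (array([ 0.43512822, -0.07750751,  0.01427984]), np.float64(0.002212806320661491))
emptytop [ 0.385  -0.1807] [ 0.3913 -0.1941] (array([ 0.39933209, -0.19372094,  0.06274487]), np.float64(0.0038331977417695243))
lemon [ 0.57   -0.2926] [ 0.5672 -0.2888] (array([ 0.5645577 , -0.28840613,  0.03522894]), np.float64(0.001824184506158576))
garlic [ 0.5629 -0.2282] [ 0.5606 -0.2262] (array([ 0.55965367, -0.22610589,  0.02884929]), np.float64(0.0016561354914336763))
s [405  31  46  15 113] [427.3  38. ]
s [452  44  50  16 126] [476.5  51.6]
s [422  62  4
[... 925 characters left out ...]
62.7 372.4]
t [155  78 357  72 897] [329.8 113.7]
t [449  98  63 102 162] [481.1 149.6]
t [290 126  16  17 135] [297.4 134.5]
t [267 132  11   9  72] [272.1 136.1]
t [278 136  11  10  78] [283.1 140.7]
t [313 191  27   8  84] [328.2 194.2]
t [211 205  11  10  97] [215.9 209.5]
t [130 215  14  18  70] [137.9 224.6]
t [173 215  17  24 249] [181.  225.8]
t [232 222  17  18 229] [239.9 230.2]
t [257 225  18  18 244] [265.1 233.5]
t [176 236  20  20 127] [186.8 246.9]
t [205 237  18  19 163] [214.3 247.6]
t [413 244  45  39 929] [435.2 262.8]
t [  8 297 125  30 411] [ 89.9 309.7]
t [120 315  31  12  65] [137.6 321.6]
t [ 201  322   32   62 1033] [218.3 356.7]
t [133 327  27  57 801] [143.5 354.1]
```

>>> carry_out([
  {"dx": 0.95,"dy": -0.48,"dz": 0.2,"fingers": -1},
  {"dx": 0.95,"dy": -0.48,"dz": 0.2},
  {"dx": 0.95,"dy": -0.48,"dz": 0.2},
  {"dx": 0.95,"dy": -0.48,"dz": 0.3},
  {"dx": 0.95,"dy": -0.48,"dz": 0.3},
  {"dx": 0.95,"dy": -0.48,"dz": 0.4},
  {"dx": 0.95,"dy": -0.48,"dz": 0.4},
  {"dx": 0.95,"dy": -0.48,"dz": 0.4},
  {"dx": 0.95,"dy": -0.48,"dz": 0.4},
  {},
], force=5)

```text
validation failed for argument at $.pl...
```

```bash
cat > snap.py <<'E'
import sys
from h import *
n=sys.argv[1]; o=sensors.get_obs(); print({k:np.round(o[k],4) for k in("time_s","tool_pos","tool_rot","force","grip_width","qpos")})
x0,y0,x1,y1=[int(v) for v in sys.argv[2].split(",")];a,b,c,e=[int(v) for v in sys.argv[3].split(",")]
s=imaging.read_camera("scene")["color"][y0:y1,x0:x1];t=imaging.read_camera("top")["color"][b:e,a:c]
f=lambda i:cv2.resize(i,(400,int(400*i.shape[0]/i.shape[1])),interpolation=cv2.INTER_CUBIC)
s,t=f(s),f(t);H=max(len(s),len(t));im=np.zeros((H,800,3),np.uint8);im[:len(s),:400]=s;im[:len(t),400:]=t
cv2.imwrite(f"pics/{n}.png",im[...,::-1])
E
python3 snap.py a1 200,160,360,320 190,150,310,270
```

```text
{'time_s': np.float64(0.2), 'tool_pos': array([ 0.2134, -0.6136,  0.2219]), 'tool_rot': array([-1.799344e+02,  5.200000e-03,  1.918250e+01]), 'force': array([ 0.2835, -0.4136,  0.5896]), 'grip_width': np.float64(0.0871), 'qpos': array([71.6281, 18.4221, -4.0148, 83.1476,  1.2954, 78.5411, -3.258 ])}
```

View pics/a1.png

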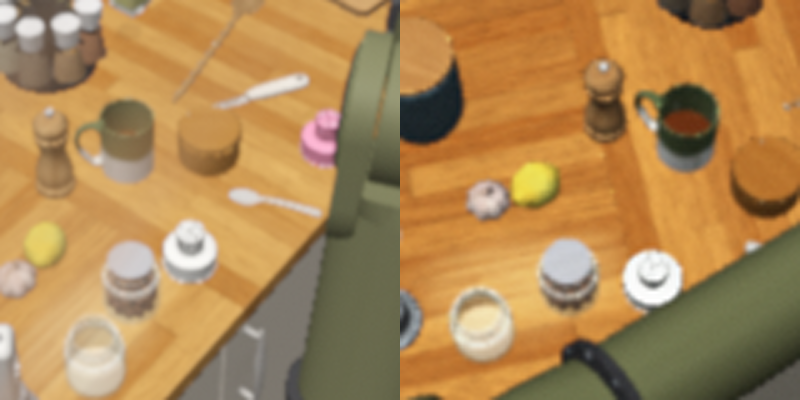

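>>> carry_out([
  {"fingers": -1,"dx": 0.95,"dy": -0.48,"dz": 0.2,"rx": 0,"ry": 0,"rz": 0},
  {"fingers": -1,"dx": 0.95,"dy": -0.48,"dz": 0.2,"rx": 0,"ry": 0,"rz": 0},
  {"fingers": -1,"dx": 0.95,"dy": -0.48,"dz": 0.2,"rx": 0,"ry": 0,"rz": 0},
  {"fingers": -1,"dx": 0.95,"dy": -0.48,"dz": 0.3,"rx": 0,"ry": 0,"rz": 0},
  {"fingers": -1,"dx": 0.95,"dy": -0.48,"dz": 0.3,"rx": 0,"ry": 0,"rz": 0},
  {"fingers": -1,"dx": 0.95,"dy": -0.48,"dz": 0.4,"rx": 0,"ry": 0,"rz": 0},
  {"fingers": -1,"dx": 0.95,"dy": -0.48,"dz": 0.4,"rx": 0,"ry": 0,"rz": 0},
  {"fingers": -1,"dx": 0.95,"dy": -0.48,"dz": 0.4,"rx": 0,"ry": 0,"rz": 0},
  {"fingers": -1,"dx": 0.95,"dy": -0.48,"dz": 0.4,"rx": 0,"ry": 0,"rz": 0},
  {"fingers": -1,"dx": 0,"dy": 0,"dz": 0,"rx": 0,"ry": 0,"rz": 0},
], force=5)

```text
time_s: 1.55
tool_pos: [0.4152, -0.4039, 0.1376]
tool_rot: [-179.9, -0.0, 19.5]
force: [-1.3, -0.2, -0.0]
grip_width: 0.0865
```

```bash
python3 snap.py a2 200,160,360,320 190,150,310,270
```

```text
{'time_s': np.float64(1.55), 'tool_pos': array([ 0.4152, -0.4039,  0.1376]), 'tool_rot': array([-1.798569e+02, -2.770000e-02,  1.950450e+01]), 'force': array([-1.3248, -0.2425, -0.0019]), 'grip_width': np.float64(0.0865), 'qpos': array([ 53.6636,  13.7957, -13.8126,  99.1982,   3.4281,  67.5365,
       -31.5781])}
```

View pics/a2.png

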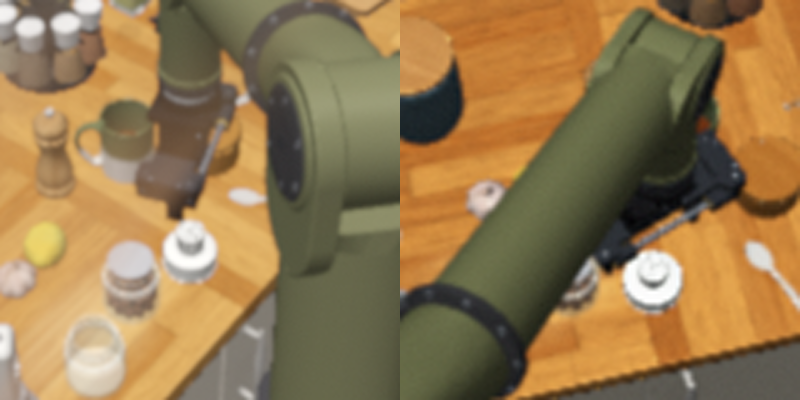

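Run:
```python
from h import *
for n in("scene","top"):
    d=imaging.read_camera(n)
    for p in [(.4152,-.4039,.1376),(.4152,-.4039,.2076),(.4152,-.4039,.066),(.4152,-.4039,0)]:print(n,p,proj(d,p).round(1))
```

```text
scene (0.4152, -0.4039, 0.1376) [274.8 236.8]
scene (0.4152, -0.4039, 0.2076) [275.1 221.4]
scene (0.4152, -0.4039, 0.066) [274.5 251.5]
scene (0.4152, -0.4039, 0) [274.3 264.3]
top (0.4152, -0.4039, 0.1376) [265.7 220.4]
top (0.4152, -0.4039, 0.2076) [266.  212.6]
top (0.4152, -0.4039, 0.066) [265.4 227.7]
top (0.4152, -0.4039, 0) [265.1 234. ]
```

>>> carry_out([
  {"fingers": -1,"dx": -0.06,"dy": 0.05,"dz": 0.9,"rx": 0,"ry": 0,"rz": 0},
  {"fingers": -1,"dx": 0,"dy": 0,"dz": 0.9,"rx": 0,"ry": 0,"rz": 0},
  {"fingers": -1,"dx": 0,"dy": 0,"dz": 0.9,"rx": 0,"ry": 0,"rz": 0},
  {"fingers": -1,"dx": 0,"dy": 0,"dz": 0.6,"rx": 0,"ry": 0,"rz": 0},
  {"fingers": -1,"dx": 0,"dy": 0,"dz": 0,"rx": 0,"ry": 0,"rz": 0},
  {"fingers": 1,"dx": 0,"dy": 0,"dz": 0,"rx": 0,"ry": 0,"rz": 0},
  {"fingers": 1,"dx": 0,"dy": 0,"dz": 0,"rx": 0,"ry": 0,"rz": 0},
  {"fingers": 1,"dx": 0,"dy": 0,"dz": 0,"rx": 0,"ry": 0,"rz": 0},
  {"fingers": 1,"dx": 0,"dy": 0,"dz": 0,"rx": 0,"ry": 0,"rz": 0},
], force=5)

```text
time_s: 2.88
tool_pos: [0.4122, -0.4094, 0.04]
tool_rot: [180.0, -0.0, 19.2]
force: [-0.5, 0.8, -0.3]
grip_width: 0.055
```

>>> carry_out([
  {"fingers": 1,"dx": 0,"dy": 0,"dz": 0,"rx": 0,"ry": 0,"rz": 0},
  {"fingers": 1,"dx": 0,"dy": 0,"dz": 0,"rx": 0,"ry": 0,"rz": 0},
  {"fingers": 1,"dx": 0,"dy": 0,"dz": 0,"rx": 0,"ry": 0,"rz": 0},
  {"fingers": 1,"dx": 0,"dy": 0,"dz": 0,"rx": 0,"ry": 0,"rz": 0},
], force=5)

```text
time_s: 3.38
tool_pos: [0.412, -0.409, 0.0395]
tool_rot: [-180.0, 0.0, 19.2]
force: [-1.1, 2.0, 0.8]
grip_width: 0.0359
```

```bash
python3 snap.py a3 200,160,360,320 190,150,310,270
```

```text
{'time_s': np.float64(3.375), 'tool_pos': array([ 0.412 , -0.409 ,  0.0395]), 'tool_rot': array([-1.799825e+02,  5.100000e-03,  1.919150e+01]), 'force': array([-1.0666,  1.9664,  0.8291]), 'grip_width': np.float64(0.0359), 'qpos': array([ 53.3984,  19.6897, -13.1402, 104.0917,   5.2454,  56.824 ,
       -32.6837])}
```

View pics/a3.png

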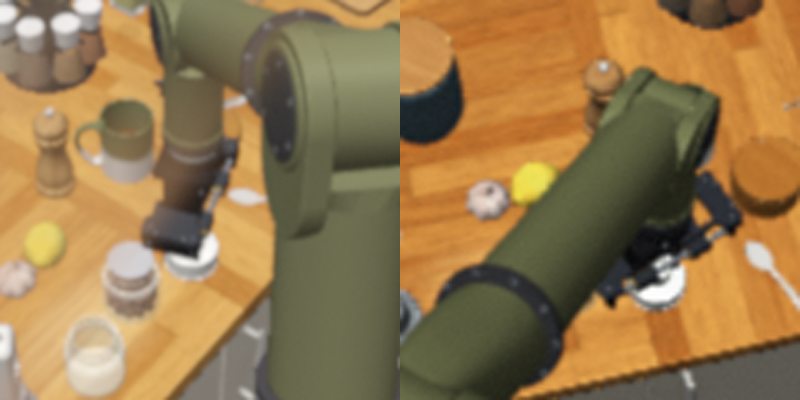

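>>> carry_out([
  {"fingers": -0.5,"dx": 0,"dy": 0,"dz": 0,"rx": 0,"ry": 0,"rz": 0},
  {"fingers": -0.5,"dx": 0,"dy": 0,"dz": 0,"rx": 0,"ry": 0,"rz": 0},
  {"fingers": -0.5,"dx": 0,"dy": 0,"dz": 0,"rx": 0,"ry": 0,"rz": -1},
  {"fingers": -0.5,"dx": 0,"dy": 0,"dz": 0,"rx": 0,"ry": 0,"rz": -1},
  {"fingers": -0.5,"dx": 0,"dy": 0,"dz": 0,"rx": 0,"ry": 0,"rz": -1},
  {"fingers": -0.5,"dx": 0,"dy": 0,"dz": 0,"rx": 0,"ry": 0,"rz": -1},
  {"fingers": -0.5,"dx": 0,"dy": 0,"dz": 0,"rx": 0,"ry": 0,"rz": -1},
  {"fingers": -0.5,"dx": 0,"dy": 0,"dz": 0,"rx": 0,"ry": 0,"rz": -1},
  {"fingers": -0.5,"dx": 0,"dy": 0,"dz": 0,"rx": 0,"ry": 0,"rz": -1},
  {"fingers": -0.5,"dx": 0,"dy": 0,"dz": 0,"rx": 0,"ry": 0,"rz": -1},
  {"fingers": -0.5,"dx": 0,"dy": 0,"dz": 0,"rx": 0,"ry": 0,"rz": -1},
  {"fingers": -0.5,"dx": 0,"dy": 0,"dz": 0,"rx": 0,"ry": 0,"rz": 0},
], force=5)

```text
time_s: 4.97
tool_pos: [0.4119, -0.4095, 0.0395]
tool_rot: [180.0, 0.0, 109.1]
force: [0.3, -0.4, 0.2]
grip_width: 0.0652
```

>>> carry_out([
  {"fingers": 1,"dx": 0,"dy": 0,"dz": 0,"rx": 0,"ry": 0,"rz": 0},
  {"fingers": 1,"dx": 0,"dy": 0,"dz": 0,"rx": 0,"ry": 0,"rz": 0},
  {"fingers": 1,"dx": 0,"dy": 0,"dz": 0,"rx": 0,"ry": 0,"rz": 0},
  {"fingers": 1,"dx": 0,"dy": 0,"dz": 0,"rx": 0,"ry": 0,"rz": 0},
  {"fingers": 1,"dx": 0,"dy": 0,"dz": 0,"rx": 0,"ry": 0,"rz": 0},
  {"fingers": 1,"dx": 0,"dy": 0,"dz": 0,"rx": 0,"ry": 0,"rz": 0},
], force=5)

```text
time_s: 5.72
tool_pos: [0.412, -0.4093, 0.0396]
tool_rot: [-180.0, 0.0, 109.2]
force: [-1.0, 0.0, 0.1]
grip_width: 0.0362
```

>>> carry_out([
  {"fingers": -1,"dx": 0,"dy": 0,"dz": 0,"rx": 0,"ry": 0,"rz": 0},
  {"fingers": -1,"dx": 0,"dy": 0,"dz": 0,"rx": 0,"ry": 0,"rz": 0},
  {"fingers": -1,"dx": 0,"dy": 0,"dz": 0,"rx": 0,"ry": 0,"rz": 0},
  {"fingers": -1,"dx": 0,"dy": 0,"dz": -1,"rx": 0,"ry": 0,"rz": 0},
  {"fingers": -1,"dx": 0,"dy": 0,"dz": -1,"rx": 0,"ry": 0,"rz": 0},
  {"fingers": -1,"dx": 0,"dy": 0,"dz": -1,"rx": 0,"ry": 0,"rz": 0},
  {"fingers": -1,"dx": 0.8,"dy": 0.41,"dz": 0,"rx": 0,"ry": 0,"rz": 0},
  {"fingers": -1,"dx": 0.8,"dy": 0.41,"dz": 0,"rx": 0,"ry": 0,"rz": 0},
  {"fingers": -1,"dx": 0.8,"dy": 0.41,"dz": 0,"rx": 0,"ry": 0,"rz": 0},
  {"fingers": -1,"dx": 0.8,"dy": 0.41,"dz": 0,"rx": 0,"ry": 0,"rz": 0},
  {"fingers": -1,"dx": 0,"dy": 0,"dz": 0,"rx": 0,"ry": 0,"rz": 0},
], force=3)

```text
time_s: 7.1
tool_pos: [0.4278, -0.2993, 0.1295]
tool_rot: [-180.0, -0.0, 109.4]
force: [-0.4, 0.2, -0.1]
grip_width: 0.0866
```

```bash
python3 snap.py a4 200,160,360,320 190,150,310,270
```

```text
{'time_s': np.float64(7.1), 'tool_pos': array([ 0.4278, -0.2993,  0.1295]), 'tool_rot': array([-1.799899e+02, -1.410000e-02,  1.094434e+02]), 'force': array([-0.4107,  0.2373, -0.0542]), 'grip_width': np.float64(0.0866), 'qpos': array([ 62.7542,   9.0511, -33.1116, 106.9431,   5.4144,  65.5708,
        47.1674])}
```

View pics/a4.png

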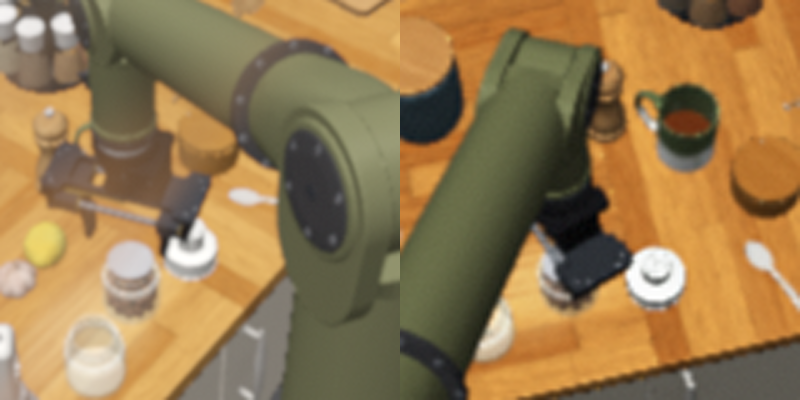

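>>> carry_out([
  {"fingers": -1,"dx": 0,"dy": 0,"dz": 0.7,"rx": 0,"ry": 0,"rz": 0},
  {"fingers": -1,"dx": 0,"dy": 0,"dz": 0.7,"rx": 0,"ry": 0,"rz": 0},
  {"fingers": -1,"dx": 0,"dy": 0,"dz": 0.5,"rx": 0,"ry": 0,"rz": 0},
  {"fingers": -1,"dx": 0,"dy": 0,"dz": 0,"rx": 0,"ry": 0,"rz": 0},
  {"fingers": 1,"dx": 0,"dy": 0,"dz": 0,"rx": 0,"ry": 0,"rz": 0},
  {"fingers": 1,"dx": 0,"dy": 0,"dz": 0,"rx": 0,"ry": 0,"rz": 0},
  {"fingers": 1,"dx": 0,"dy": 0,"dz": 0,"rx": 0,"ry": 0,"rz": 0},
  {"fingers": 1,"dx": 0,"dy": 0,"dz": 0,"rx": 0,"ry": 0,"rz": 0},
  {"fingers": 1,"dx": 0,"dy": 0,"dz": 0,"rx": 0,"ry": 0,"rz": 0},
  {"fingers": 1,"dx": 0,"dy": 0,"dz": 0,"rx": 0,"ry": 0,"rz": 0},
], force=3)

```text
time_s: 8.45
tool_pos: [0.4276, -0.3024, 0.0729]
tool_rot: [179.9, 0.0, 109.2]
force: [0.8, 1.2, 1.3]
grip_width: 0.0576
```

```bash
python3 snap.py a5 200,200,320,320 190,190,290,290
```

```text
{'time_s': np.float64(8.45), 'tool_pos': array([ 0.4276, -0.3024,  0.0729]), 'tool_rot': array([1.799469e+02, 4.500000e-02, 1.091984e+02]), 'force': array([0.7611, 1.2056, 1.3057]), 'grip_width': np.float64(0.0576), 'qpos': array([ 61.9113,  13.0263, -32.535 , 109.9679,   8.1021,  59.1797,
        45.0849])}
```

View pics/a5.png

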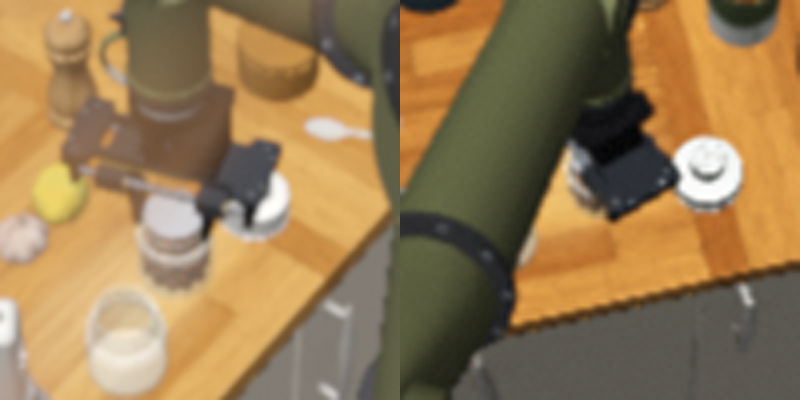

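>>> carry_out([
  {"fingers": -1,"dx": 0,"dy": 0,"dz": 0,"rx": 0,"ry": 0,"rz": 0},
  {"fingers": -1,"dx": 0,"dy": 0,"dz": 0,"rx": 0,"ry": 0,"rz": 0},
  {"fingers": -1,"dx": 0,"dy": 0,"dz": 0,"rx": 0,"ry": 0,"rz": 1},
  {"fingers": -1,"dx": 0,"dy": 0,"dz": 0,"rx": 0,"ry": 0,"rz": 1},
  {"fingers": -1,"dx": 0,"dy": 0,"dz": 0,"rx": 0,"ry": 0,"rz": 1},
  {"fingers": -1,"dx": 0,"dy": 0,"dz": 0,"rx": 0,"ry": 0,"rz": 1},
  {"fingers": -1,"dx": 0,"dy": 0,"dz": 0,"rx": 0,"ry": 0,"rz": 1},
  {"fingers": -1,"dx": 0,"dy": 0,"dz": 0,"rx": 0,"ry": 0,"rz": 1},
  {"fingers": -1,"dx": 0,"dy": 0,"dz": 0,"rx": 0,"ry": 0,"rz": 1},
  {"fingers": -1,"dx": 0,"dy": 0,"dz": 0,"rx": 0,"ry": 0,"rz": 1},
  {"fingers": -1,"dx": 0,"dy": 0,"dz": 0,"rx": 0,"ry": 0,"rz": 1},
  {"fingers": -1,"dx": 0,"dy": 0,"dz": 0,"rx": 0,"ry": 0,"rz": 0},
], force=3)

```text
time_s: 10.05
tool_pos: [0.4264, -0.3024, 0.0722]
tool_rot: [-180.0, 0.1, 19.3]
force: [-0.1, -0.1, -0.3]
grip_width: 0.0871
```

>>> carry_out([
  {"fingers": 1,"dx": 0,"dy": 0,"dz": 0,"rx": 0,"ry": 0,"rz": 0},
  {"fingers": 1,"dx": 0,"dy": 0,"dz": 0,"rx": 0,"ry": 0,"rz": 0},
  {"fingers": 1,"dx": 0,"dy": 0,"dz": 0,"rx": 0,"ry": 0,"rz": 0},
  {"fingers": 1,"dx": 0,"dy": 0,"dz": 0,"rx": 0,"ry": 0,"rz": 0},
  {"fingers": 1,"dx": 0,"dy": 0,"dz": 0,"rx": 0,"ry": 0,"rz": 0},
  {"fingers": 1,"dx": 0,"dy": 0,"dz": 0,"rx": 0,"ry": 0,"rz": 0},
], force=3)

```text
time_s: 10.8
tool_pos: [0.4273, -0.3031, 0.073]
tool_rot: [179.9, -0.0, 19.2]
force: [1.2, -2.8, 1.6]
grip_width: 0.0576
```

>>> carry_out([
  {"fingers": -0.6,"dx": 0,"dy": 0,"dz": 0,"rx": 0,"ry": 0,"rz": 0},
  {"fingers": -0.6,"dx": 0,"dy": 0,"dz": 0,"rx": 0,"ry": 0,"rz": 0},
  {"fingers": -0.6,"dx": 0,"dy": 0,"dz": 0,"rx": 0,"ry": 0,"rz": 0},
  {"fingers": 1,"dx": 0,"dy": 0,"dz": 0,"rx": 0,"ry": 0,"rz": 0},
  {"fingers": 1,"dx": 0,"dy": 0,"dz": 0,"rx": 0,"ry": 0,"rz": 0},
  {"fingers": 1,"dx": 0,"dy": 0,"dz": 0,"rx": 0,"ry": 0,"rz": 0},
  {"fingers": 1,"dx": 0,"dy": 0,"dz": 0,"rx": 0,"ry": 0,"rz": 0},
], force=3)

```text
time_s: 11.68
tool_pos: [0.4272, -0.303, 0.0728]
tool_rot: [179.9, -0.0, 19.2]
force: [1.1, -2.1, 1.3]
grip_width: 0.058
```

```bash
python3 snap.py a6 200,200,320,320 190,190,290,290
```

```text
{'time_s': np.float64(11.675), 'tool_pos': array([ 0.4272, -0.303 ,  0.0728]), 'tool_rot': array([ 1.79933e+02, -2.07000e-02,  1.91692e+01]), 'force': array([ 1.1154, -2.1132,  1.2619]), 'grip_width': np.float64(0.058), 'qpos': array([ 52.6302,  11.7757, -22.1358, 110.2824,   5.1881,  58.8276,
       -42.6001])}
```

View pics/a6.png

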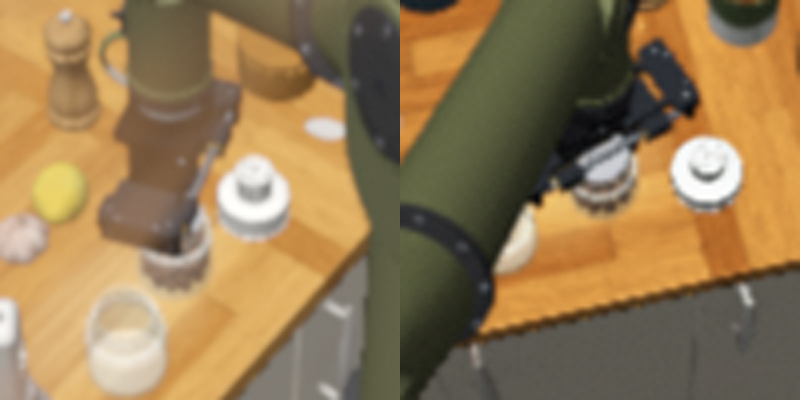

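>>> carry_out([
  {"fingers": -1,"dx": 0,"dy": 0,"dz": 0,"rx": 0,"ry": 0,"rz": 0},
  {"fingers": -1,"dx": 0,"dy": 0,"dz": 0,"rx": 0,"ry": 0,"rz": 0},
  {"fingers": -1,"dx": 0,"dy": 0,"dz": 0,"rx": 0,"ry": 0,"rz": 0},
  {"fingers": -1,"dx": 0,"dy": 0,"dz": -1,"rx": 0,"ry": 0,"rz": 0},
  {"fingers": -1,"dx": 0,"dy": 0,"dz": -0.9,"rx": 0,"ry": 0,"rz": 0},
  {"fingers": -1,"dx": -0.41,"dy": 0.8,"dz": 0,"rx": 0,"ry": 0,"rz": 0},
  {"fingers": -1,"dx": -0.41,"dy": 0.8,"dz": 0,"rx": 0,"ry": 0,"rz": 0},
  {"fingers": -1,"dx": -0.41,"dy": 0.8,"dz": 0,"rx": 0,"ry": 0,"rz": 0},
  {"fingers": -1,"dx": -0.41,"dy": 0.8,"dz": 0,"rx": 0,"ry": 0,"rz": 0},
  {"fingers": -1,"dx": 0,"dy": 0,"dz": 0,"rx": 0,"ry": 0,"rz": 0},
  {"fingers": -1,"dx": 0,"dy": 0,"dz": 0,"rx": 0,"ry": 0,"rz": 0},
], force=3)

```text
time_s: 13.15
tool_pos: [0.4123, -0.4084, 0.1292]
tool_rot: [-179.9, -0.0, 19.2]
force: [-0.4, -0.5, 0.5]
grip_width: 0.0867
```

```bash
python3 snap.py a7 200,200,320,320 190,190,290,290
```

```text
{'time_s': np.float64(13.15), 'tool_pos': array([ 0.4123, -0.4084,  0.1292]), 'tool_rot': array([-1.799241e+02, -1.640000e-02,  1.921160e+01]), 'force': array([-0.3918, -0.4788,  0.4543]), 'grip_width': np.float64(0.0867), 'qpos': array([ 58.0641,  14.6816, -18.3794,  99.4604,   4.9338,  66.7115,
       -32.5014])}
```

View pics/a7.png

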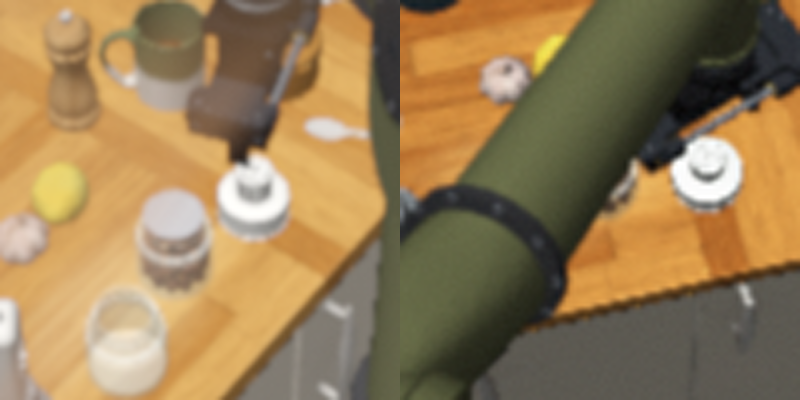

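>>> carry_out([
  {"fingers": -1,"dx": 0,"dy": 0,"dz": 0.9,"rx": 0,"ry": 0,"rz": 0},
  {"fingers": -1,"dx": 0,"dy": 0,"dz": 0.9,"rx": 0,"ry": 0,"rz": 0},
  {"fingers": -1,"dx": 0,"dy": 0,"dz": 0.8,"rx": 0,"ry": 0,"rz": 0},
  {"fingers": -1,"dx": 0,"dy": 0,"dz": 0.4,"rx": 0,"ry": 0,"rz": 0},
  {"fingers": 1,"dx": 0,"dy": 0,"dz": 0,"rx": 0,"ry": 0,"rz": 0},
  {"fingers": 1,"dx": 0,"dy": 0,"dz": 0,"rx": 0,"ry": 0,"rz": 0},
  {"fingers": 1,"dx": 0,"dy": 0,"dz": 0,"rx": 0,"ry": 0,"rz": 0},
  {"fingers": 1,"dx": 0,"dy": 0,"dz": 0,"rx": 0,"ry": 0,"rz": 0},
  {"fingers": 1,"dx": 0,"dy": 0,"dz": 0,"rx": 0,"ry": 0,"rz": 0},
  {"fingers": 1,"dx": 0,"dy": 0,"dz": 0,"rx": 0,"ry": 0,"rz": 0},
  {"fingers": 1,"dx": 0,"dy": 0,"dz": 0,"rx": 0,"ry": 0,"rz": 0},
  {"fingers": 1,"dx": 0,"dy": 0,"dz": 0,"rx": 0,"ry": 0,"rz": 0},
], force=10)

```text
time_s: 14.75
tool_pos: [0.4121, -0.4093, 0.0397]
tool_rot: [180.0, 0.0, 19.2]
force: [-0.1, 0.4, 2.2]
grip_width: 0.0361
```

>>> carry_out([
  {"fingers": 1,"dx": 0,"dy": 0,"dz": -0.5,"rx": 0,"ry": 0,"rz": 0},
  {"fingers": 1,"dx": 0,"dy": 0,"dz": -1,"rx": 0,"ry": 0,"rz": 0},
  {"fingers": 1,"dx": 0,"dy": 0,"dz": -1,"rx": 0,"ry": 0,"rz": 0},
  {"fingers": 1,"dx": 0,"dy": 0,"dz": -1,"rx": 0,"ry": 0,"rz": 0},
  {"fingers": 1,"dx": 0.41,"dy": -0.79,"dz": 0,"rx": 0,"ry": 0,"rz": 0},
  {"fingers": 1,"dx": 0.41,"dy": -0.79,"dz": 0,"rx": 0,"ry": 0,"rz": 0},
  {"fingers": 1,"dx": 0.41,"dy": -0.79,"dz": 0,"rx": 0,"ry": 0,"rz": 0},
  {"fingers": 1,"dx": 0.41,"dy": -0.79,"dz": 0,"rx": 0,"ry": 0,"rz": 0},
  {"fingers": 1,"dx": 0,"dy": 0,"dz": 0,"rx": 0,"ry": 0,"rz": 0},
  {"fingers": 1,"dx": 0,"dy": 0,"dz": 0,"rx": 0,"ry": 0,"rz": 0},
  {"fingers": 1,"dx": 0,"dy": 0,"dz": 0,"rx": 0,"ry": 0,"rz": 0},
], force=10)

```text
time_s: 16.12
tool_pos: [0.4269, -0.3041, 0.1442]
tool_rot: [-180.0, 0.0, 19.1]
force: [-0.1, 0.0, -0.5]
grip_width: 0.0359
```

```bash
python3 snap.py a8 200,200,320,320 190,190,290,290
```

```text
{'time_s': np.float64(16.125), 'tool_pos': array([ 0.4269, -0.3041,  0.1442]), 'tool_rot': array([-1.799846e+02,  3.120000e-02,  1.912060e+01]), 'force': array([-0.1097,  0.0175, -0.4577]), 'grip_width': np.float64(0.0359), 'qpos': array([ 53.4155,   7.4686, -22.3379, 106.0488,   3.0896,  67.0991,
       -40.8357])}
```

View pics/a8.png

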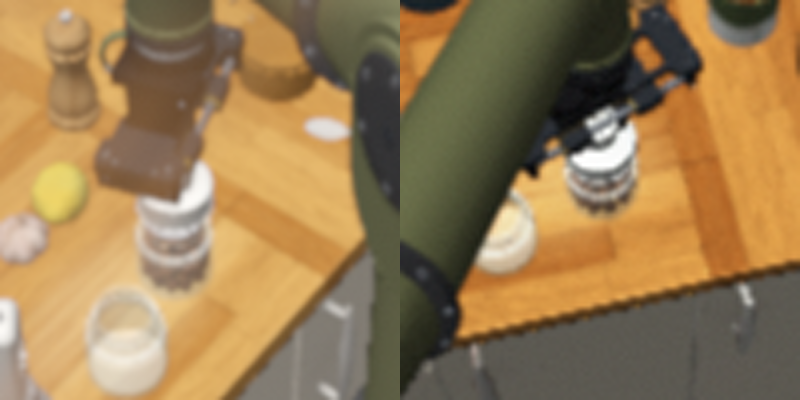

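>>> carry_out([
  {"fingers": 1,"dx": 0,"dy": 0,"dz": 0.3,"rx": 0,"ry": 0,"rz": 0},
  {"fingers": 1,"dx": 0,"dy": 0,"dz": 0.15,"rx": 0,"ry": 0,"rz": 0},
  {"fingers": 1,"dx": 0,"dy": 0,"dz": 0.15,"rx": 0,"ry": 0,"rz": 0},
  {"fingers": 1,"dx": 0,"dy": 0,"dz": 0.15,"rx": 0,"ry": 0,"rz": 0},
  {"fingers": 1,"dx": 0,"dy": 0,"dz": 0,"rx": 0,"ry": 0,"rz": 0},
], force=10)

```text
time_s: 16.85
tool_pos: [0.4271, -0.3034, 0.1216]
tool_rot: [-180.0, 0.0, 19.2]
force: [0.2, 0.9, -1.3]
grip_width: 0.0359
```

>>> carry_out([
  {"fingers": 1,"dx": 0,"dy": 0,"dz": 0.2,"rx": 0,"ry": 0,"rz": 0},
  {"fingers": 1,"dx": 0,"dy": 0,"dz": 0.2,"rx": 0,"ry": 0,"rz": 0},
  {"fingers": 1,"dx": 0,"dy": 0,"dz": 0.12,"rx": 0,"ry": 0,"rz": 0},
  {"fingers": 1,"dx": 0,"dy": 0,"dz": 0,"rx": 0,"ry": 0,"rz": 0},
], force=10)

```text
time_s: 17.35
tool_pos: [0.4271, -0.3034, 0.106]
tool_rot: [-180.0, 0.0, 19.2]
force: [-0.2, 0.8, -0.3]
grip_width: 0.0363
```

>>> carry_out([
  {"fingers": 1,"dx": 0,"dy": 0,"dz": 0.05,"rx": 0,"ry": 0,"rz": 0},
  {"fingers": 1,"dx": 0,"dy": 0,"dz": 0.05,"rx": 0,"ry": 0,"rz": 0},
  {"fingers": 1,"dx": 0,"dy": 0,"dz": 0.03,"rx": 0,"ry": 0,"rz": 0},
  {"fingers": 1,"dx": 0,"dy": 0,"dz": 0,"rx": 0,"ry": 0,"rz": 0},
], force=10)

```text
time_s: 17.85
tool_pos: [0.4275, -0.3037, 0.1036]
tool_rot: [180.0, -0.0, 19.2]
force: [-2.7, 1.7, 6.1]
grip_width: 0.0364
```

>>> carry_out([
  {"fingers": -1,"dx": 0,"dy": 0,"dz": 0,"rx": 0,"ry": 0,"rz": 0},
  {"fingers": -1,"dx": 0,"dy": 0,"dz": 0,"rx": 0,"ry": 0,"rz": 0},
  {"fingers": -1,"dx": 0,"dy": 0,"dz": 0,"rx": 0,"ry": 0,"rz": 0},
  {"fingers": -1,"dx": 0,"dy": 0,"dz": 0,"rx": 0,"ry": 0,"rz": 0},
  {"fingers": -1,"dx": 0,"dy": 0,"dz": -1,"rx": 0,"ry": 0,"rz": 0},
  {"fingers": -1,"dx": 0,"dy": 0,"dz": -1,"rx": 0,"ry": 0,"rz": 0},
  {"fingers": -1,"dx": 0,"dy": 0,"dz": -1,"rx": 0,"ry": 0,"rz": 0},
  {"fingers": -1,"dx": 0,"dy": 0,"dz": -0.5,"rx": 0,"ry": 0,"rz": 0},
  {"fingers": -1,"dx": 0,"dy": 0,"dz": 0,"rx": 0,"ry": 0,"rz": 0},
], force=10)

```text
time_s: 18.98
tool_pos: [0.4278, -0.3039, 0.2082]
tool_rot: [179.9, -0.0, 19.2]
force: [-0.3, -0.3, 0.1]
grip_width: 0.0871
```

```bash
python3 snap.py a9 160,220,280,340 160,190,260,290
```

```text
{'time_s': np.float64(18.975), 'tool_pos': array([ 0.4278, -0.3039,  0.2082]), 'tool_rot': array([ 1.799108e+02, -4.460000e-02,  1.917740e+01]), 'force': array([-0.2634, -0.3225,  0.0695]), 'grip_width': np.float64(0.0871), 'qpos': array([ 53.7963,   4.6104, -22.3557, 101.4122,   1.8434,  74.233 ,
       -39.8148])}
```

View pics/a9.png

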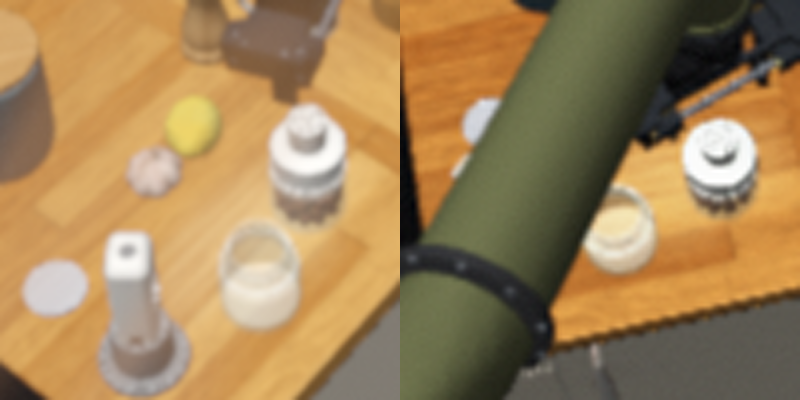

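Run:
```python
import cv2,numpy as np
a=cv2.imread("pics/scene0.png")[280:340,180:225]; b=cv2.imread("pics/top0.png")[218:263,168:203]
o=np.zeros((600,800,3),np.uint8);o[:600,:400]=cv2.resize(a,(450,600),interpolation=cv2.INTER_CUBIC)[:,:400];r=cv2.resize(b,(400,514),interpolation=cv2.INTER_CUBIC);o[:514,400:]=r
cv2.imwrite("pics/p1.png",o)
```

```text
(no output)
```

View pics/p1.png

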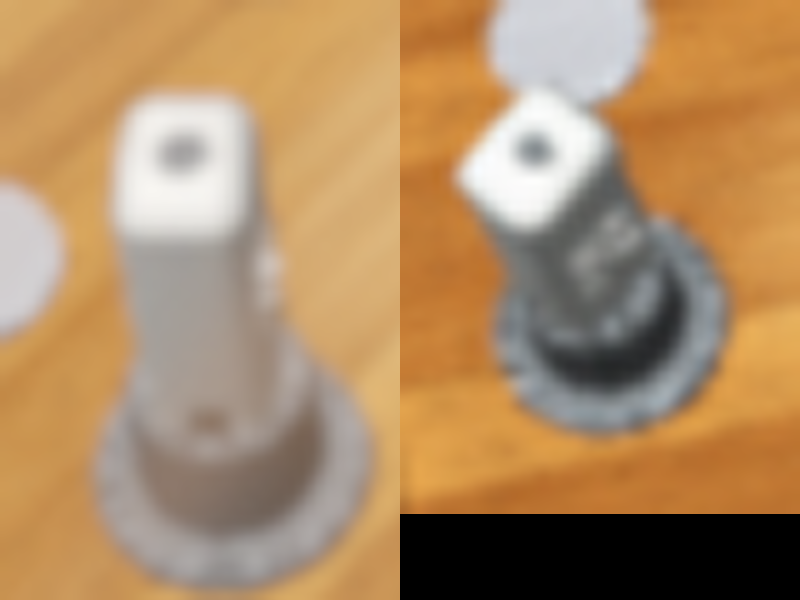

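Run:
```python
from h import *
s=imaging.read_camera("scene");t=imaging.read_camera("top")
P=[onz(s,((x+.5)/10-.5+180,(y+.5)/10-.5+280),.164) for x,y in[(120,93),(252,93),(245,240),(112,240)]]
k=400/35
Q=[onz(t,((x-400+.5)/k-.5+168,(y+.5)/k-.5+218),.164) for x,y in[(457,178),(540,90),(613,145),(530,232)]]
for c in(P,Q):
    c=np.array(c);print(c.round(4),c.mean(0).round(4))
    for i in range(4):
        e=c[(i+1)%4]-c[i];print(np.linalg.norm(e).round(4),np.degrees(np.arctan2(e[1],e[0])).round(1))
print(onz(s,((222.5)/10-.5+180,(470.5)/10-.5+280),.010))
# foot ellipse centres
print("foot",onz(s,((233.5)/10-.5+180,(462.5)/10-.5+280),.010),onz(t,((612-400+.5)/k-.5+168,(325.5)/k-.5+218),.010))
```

```text
[[ 0.4678 -0.0848]
 [ 0.4386 -0.1076]
 [ 0.4069 -0.0707]
 [ 0.4355 -0.0484]] [ 0.4372 -0.0779]
0.037 -142.1
0.0486 130.8
0.0363 37.9
0.0487 -48.4
[[ 0.4347 -0.0528]
 [ 0.4591 -0.0834]
 [ 0.4342 -0.1038]
 [ 0.4105 -0.0732]] [ 0.4346 -0.0783]
0.0392 -51.4
0.0321 -140.7
0.0387 127.8
0.0316 40.3
[ 0.43967959 -0.07557842]
foot [ 0.43894712 -0.07958629] [ 0.43548931 -0.07846913]
```

>>> carry_out([
  {"fingers": -1,"dx": 0,"dy": 0,"dz": 0,"rx": 0,"ry": 0,"rz": -1},
  {"fingers": -1,"dx": 0,"dy": 0,"dz": 0,"rx": 0,"ry": 0,"rz": -1},
  {"fingers": -1,"dx": 0.714,"dy": -0.801,"dz": 0,"rx": 0,"ry": 0,"rz": 0},
  {"fingers": -1,"dx": 0.714,"dy": -0.801,"dz": 0,"rx": 0,"ry": 0,"rz": 0},
  {"fingers": -1,"dx": 0.714,"dy": -0.801,"dz": 0,"rx": 0,"ry": 0,"rz": 0},
  {"fingers": -1,"dx": 0.714,"dy": -0.801,"dz": 0,"rx": 0,"ry": 0,"rz": 0},
  {"fingers": -1,"dx": 0.714,"dy": -0.801,"dz": 0,"rx": 0,"ry": 0,"rz": 0},
  {"fingers": -1,"dx": 0.714,"dy": -0.801,"dz": 0,"rx": 0,"ry": 0,"rz": 0},
  {"fingers": -1,"dx": 0.714,"dy": -0.801,"dz": 0,"rx": 0,"ry": 0,"rz": 0},
  {"fingers": -1,"dx": 0,"dy": 0,"dz": 0,"rx": 0,"ry": 0,"rz": 0},
  {"fingers": -1,"dx": 0,"dy": 0,"dz": 0,"rx": 0,"ry": 0,"rz": 0},
], force=4)

```text
time_s: 20.55
tool_pos: [0.4369, -0.0791, 0.207]
tool_rot: [-180.0, 0.1, 39.2]
force: [-0.9, 0.3, -0.8]
grip_width: 0.087
```

```bash
python3 snap.py a10 160,220,280,340 160,190,260,290
```

```text
{'time_s': np.float64(20.55), 'tool_pos': array([ 0.4369, -0.0791,  0.207 ]), 'tool_rot': array([-1.799716e+02,  5.360000e-02,  3.916270e+01]), 'force': array([-0.8655,  0.2655, -0.8203]), 'grip_width': np.float64(0.087), 'qpos': array([ 44.289 ,  -6.0321, -34.7456, 110.7914,  -3.5451,  74.2565,
       -40.1787])}
```

View pics/a10.png

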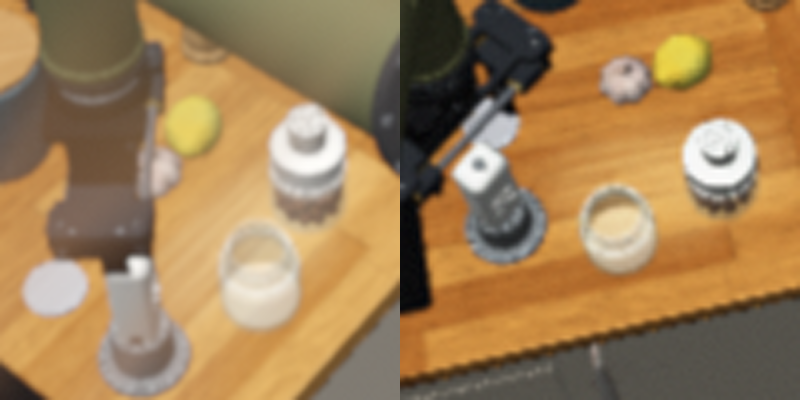

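>>> carry_out([
  {"fingers": -1,"dx": 0,"dy": 0,"dz": 0.8,"rx": 0,"ry": 0,"rz": 0},
  {"fingers": -1,"dx": 0,"dy": 0,"dz": 0.8,"rx": 0,"ry": 0,"rz": 0},
  {"fingers": -1,"dx": 0,"dy": 0,"dz": 0.8,"rx": 0,"ry": 0,"rz": 0},
  {"fingers": -1,"dx": 0,"dy": 0,"dz": 0.67,"rx": 0,"ry": 0,"rz": 0},
  {"fingers": 1,"dx": 0,"dy": 0,"dz": 0,"rx": 0,"ry": 0,"rz": 0},
  {"fingers": 1,"dx": 0,"dy": 0,"dz": 0,"rx": 0,"ry": 0,"rz": 0},
  {"fingers": 1,"dx": 0,"dy": 0,"dz": 0,"rx": 0,"ry": 0,"rz": 0},
  {"fingers": 1,"dx": 0,"dy": 0,"dz": 0,"rx": 0,"ry": 0,"rz": 0},
  {"fingers": 1,"dx": 0,"dy": 0,"dz": 0,"rx": 0,"ry": 0,"rz": 0},
  {"fingers": 1,"dx": 0,"dy": 0,"dz": 0,"rx": 0,"ry": 0,"rz": 0},
  {"fingers": 1,"dx": 0,"dy": 0,"dz": 0,"rx": 0,"ry": 0,"rz": 0},
], force=4)

```text
time_s: 22.02
tool_pos: [0.4377, -0.0787, 0.1158]
tool_rot: [179.9, -0.0, 39.2]
force: [0.2, -0.4, 1.9]
grip_width: 0.0457
```

```bash
python3 snap.py a11 160,220,280,340 160,190,260,290
```

```text
{'time_s': np.float64(22.025), 'tool_pos': array([ 0.4377, -0.0787,  0.1158]), 'tool_rot': array([ 1.799435e+02, -1.740000e-02,  3.918420e+01]), 'force': array([ 0.1529, -0.3518,  1.9467]), 'grip_width': np.float64(0.0457), 'qpos': array([ 43.5859,  -0.6369, -36.2548, 117.4994,  -0.3934,  62.9618,
       -43.3045])}
```

View pics/a11.png

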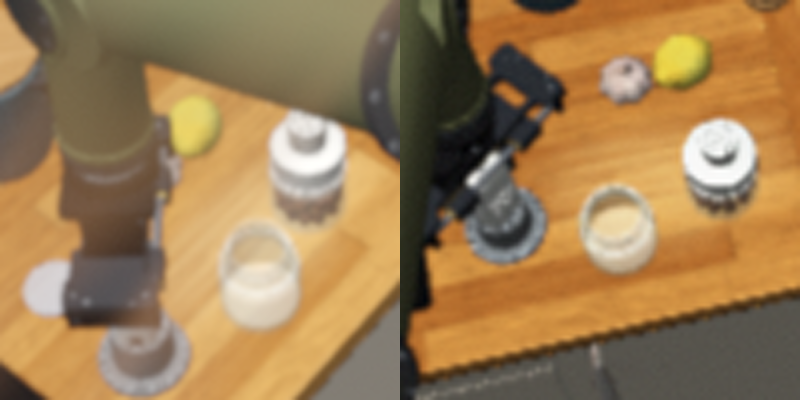

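>>> carry_out([
  {"fingers": -1,"dx": 0,"dy": 0,"dz": 0,"rx": 0,"ry": 0,"rz": 0},
  {"fingers": -1,"dx": 0,"dy": 0,"dz": 0,"rx": 0,"ry": 0,"rz": 0},
  {"fingers": -1,"dx": 0,"dy": 0,"dz": 0,"rx": 0,"ry": 0,"rz": -0.5},
  {"fingers": -1,"dx": 0,"dy": 0,"dz": 0,"rx": 0,"ry": 0,"rz": -1},
  {"fingers": -1,"dx": 0,"dy": 0,"dz": 0,"rx": 0,"ry": 0,"rz": -1},
  {"fingers": -1,"dx": 0,"dy": 0,"dz": 0,"rx": 0,"ry": 0,"rz": -1},
  {"fingers": -1,"dx": 0,"dy": 0,"dz": 0,"rx": 0,"ry": 0,"rz": -1},
  {"fingers": -1,"dx": 0,"dy": 0,"dz": 0,"rx": 0,"ry": 0,"rz": -1},
  {"fingers": -1,"dx": 0,"dy": 0,"dz": 0,"rx": 0,"ry": 0,"rz": -1},
  {"fingers": -1,"dx": 0,"dy": 0,"dz": 0,"rx": 0,"ry": 0,"rz": -1},
  {"fingers": -1,"dx": 0,"dy": 0,"dz": 0,"rx": 0,"ry": 0,"rz": -1},
  {"fingers": -1,"dx": 0,"dy": 0,"dz": 0,"rx": 0,"ry": 0,"rz": -0.5},
], force=4)

```text
time_s: 23.62
tool_pos: [0.4369, -0.0782, 0.1151]
tool_rot: [-180.0, -0.0, 129.4]
force: [-0.4, -1.4, 0.8]
grip_width: 0.0872
```

>>> carry_out([
  {"fingers": -1,"dx": 0,"dy": 0,"dz": 0,"rx": 0,"ry": 0,"rz": 0},
  {"fingers": 1,"dx": 0,"dy": 0,"dz": 0,"rx": 0,"ry": 0,"rz": 0},
  {"fingers": 1,"dx": 0,"dy": 0,"dz": 0,"rx": 0,"ry": 0,"rz": 0},
  {"fingers": 1,"dx": 0,"dy": 0,"dz": 0,"rx": 0,"ry": 0,"rz": 0},
  {"fingers": 1,"dx": 0,"dy": 0,"dz": 0,"rx": 0,"ry": 0,"rz": 0},
  {"fingers": 1,"dx": 0,"dy": 0,"dz": 0,"rx": 0,"ry": 0,"rz": 0},
  {"fingers": 1,"dx": 0,"dy": 0,"dz": 0,"rx": 0,"ry": 0,"rz": 0},
  {"fingers": 1,"dx": 0,"dy": 0,"dz": 0,"rx": 0,"ry": 0,"rz": 0},
  {"fingers": 1,"dx": 0,"dy": 0,"dz": 0,"rx": 0,"ry": 0,"rz": 0},
  {"fingers": 1,"dx": 0,"dy": 0,"dz": 0,"rx": 0,"ry": 0,"rz": 0},
], force=15)

```text
time_s: 24.88
tool_pos: [0.4373, -0.0784, 0.1154]
tool_rot: [180.0, 0.0, 129.2]
force: [-0.4, 0.0, 0.3]
grip_width: 0.0379
```

```bash
python3 snap.py a12 160,220,280,340 160,190,260,290
```

```text
{'time_s': np.float64(24.875), 'tool_pos': array([ 0.4373, -0.0784,  0.1154]), 'tool_rot': array([1.799995e+02, 4.800000e-03, 1.291815e+02]), 'force': array([-0.4273,  0.0042,  0.2844]), 'grip_width': np.float64(0.0379), 'qpos': array([ 42.9682,  -0.6361, -35.6547, 117.55  ,  -0.413 ,  62.9636,
        46.6844])}
```

View pics/a12.png

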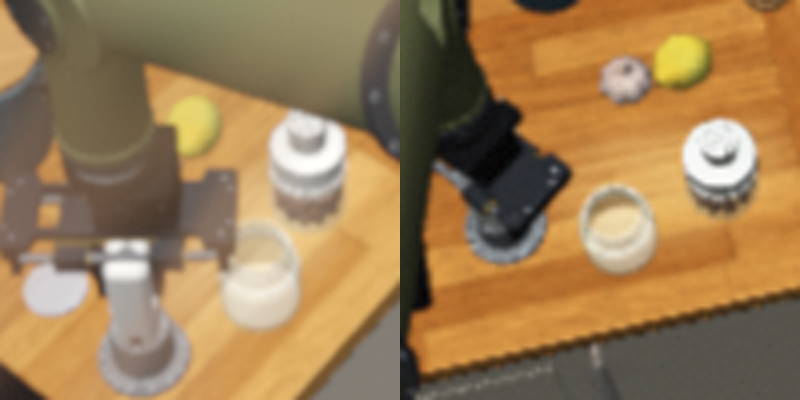

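>>> carry_out([
  {"fingers": 1,"dx": 0,"dy": 0,"dz": -0.5,"rx": 0,"ry": 0,"rz": 0},
  {"fingers": 1,"dx": 0,"dy": 0,"dz": -0.8,"rx": 0,"ry": 0,"rz": 0},
  {"fingers": 1,"dx": 0,"dy": 0,"dz": -0.8,"rx": 0,"ry": 0,"rz": 0},
  {"fingers": 1,"dx": 0,"dy": 0,"dz": -0.8,"rx": 0,"ry": 0,"rz": 0},
  {"fingers": 1,"dx": 0,"dy": 0,"dz": -0.8,"rx": 0,"ry": 0,"rz": 0},
  {"fingers": 1,"dx": 0,"dy": 0,"dz": -0.8,"rx": 0,"ry": 0,"rz": 0},
  {"fingers": 1,"dx": 0,"dy": 0,"dz": 0,"rx": 0,"ry": 0,"rz": 0},
], force=15)

```text
time_s: 25.85
tool_pos: [0.4384, -0.0785, 0.2526]
tool_rot: [179.9, 0.2, 129.2]
force: [-0.2, -0.3, -2.0]
grip_width: 0.0383
```

```bash
python3 snap.py a13 160,220,280,340 160,190,260,290
```

```text
{'time_s': np.float64(25.85), 'tool_pos': array([ 0.4384, -0.0785,  0.2526]), 'tool_rot': array([179.8855,   0.2069, 129.1887]), 'force': array([-0.1692, -0.3177, -2.0285]), 'grip_width': np.float64(0.0383), 'qpos': array([ 44.0538,  -7.6773, -33.709 , 106.825 ,  -4.2792,  79.3698,
        50.5451])}
```

View pics/a13.png

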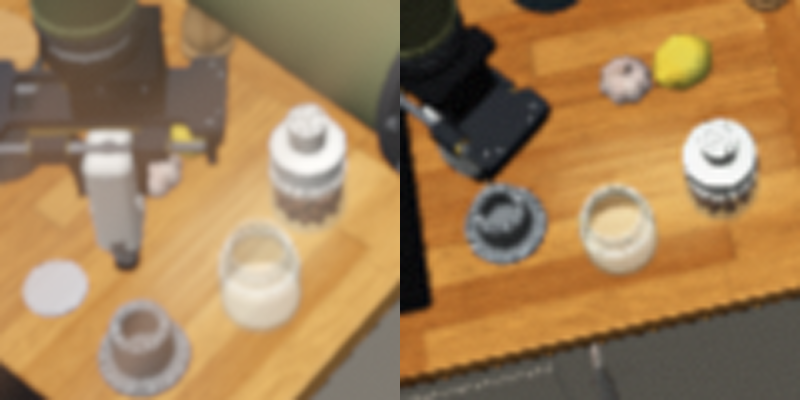

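>>> carry_out([
  {"fingers": 1,"dx": -0.5,"dy": -0.45,"dz": -0.1,"rx": 0,"ry": 0,"rz": 0},
  {"fingers": 1,"dx": -0.7,"dy": -0.625,"dz": -0.1,"rx": 0,"ry": 0,"rz": 0},
  {"fingers": 1,"dx": -0.7,"dy": -0.625,"dz": 0,"rx": 0,"ry": 0,"rz": 0},
  {"fingers": 1,"dx": -0.7,"dy": -0.625,"dz": 0,"rx": 0,"ry": 0,"rz": 0},
  {"fingers": 1,"dx": -0.7,"dy": -0.625,"dz": 0,"rx": 0,"ry": 0,"rz": 0},
  {"fingers": 1,"dx": -0.7,"dy": -0.625,"dz": 0,"rx": 0,"ry": 0,"rz": 0},
  {"fingers": 1,"dx": -0.7,"dy": -0.625,"dz": 0,"rx": 0,"ry": 0,"rz": 0},
  {"fingers": 1,"dx": -0.5,"dy": -0.45,"dz": 0,"rx": 0,"ry": 0,"rz": 0},
  {"fingers": 1,"dx": -0.4,"dy": -0.35,"dz": 0,"rx": 0,"ry": 0,"rz": 0},
  {"fingers": 1,"dx": 0,"dy": 0,"dz": 0,"rx": 0,"ry": 0,"rz": 0},
  {"fingers": 1,"dx": 0,"dy": 0,"dz": 0,"rx": 0,"ry": 0,"rz": 0},
  {"fingers": 1,"dx": 0,"dy": 0,"dz": 0,"rx": 0,"ry": 0,"rz": 0},
], force=15)

```text
time_s: 27.45
tool_pos: [0.4276, -0.3024, 0.2566]
tool_rot: [180.0, 0.0, 129.3]
force: [1.5, -0.0, -2.1]
grip_width: 0.038
```

```bash
python3 snap.py a14 210,190,290,290 220,190,280,265
```

```text
{'time_s': np.float64(27.45), 'tool_pos': array([ 0.4276, -0.3024,  0.2566]), 'tool_rot': array([1.799934e+02, 9.500000e-03, 1.292762e+02]), 'force': array([ 1.465 , -0.0254, -2.1358]), 'grip_width': np.float64(0.038), 'qpos': array([ 53.5437,   3.0946, -21.9148,  97.3562,   1.17  ,  79.7634,
        70.7263])}
```

View pics/a14.png

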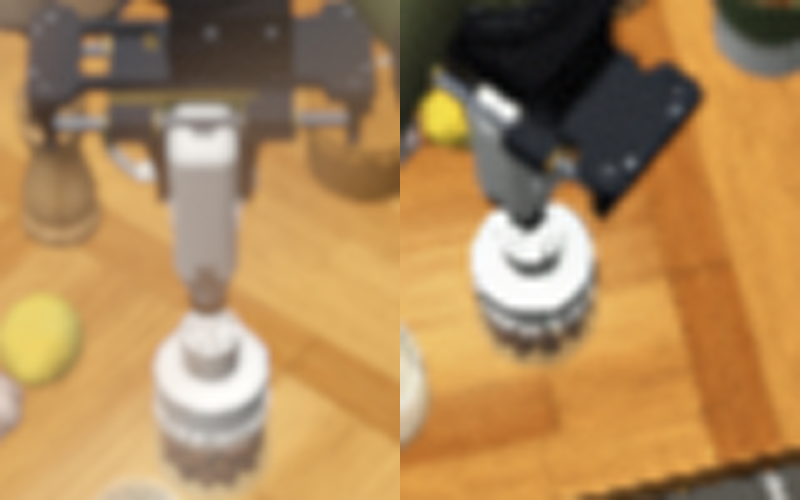

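>>> carry_out([
  {"fingers": 1,"dx": 0,"dy": 0,"dz": 0.3,"rx": 0,"ry": 0,"rz": 0},
  {"fingers": 1,"dx": 0,"dy": 0,"dz": 0.25,"rx": 0,"ry": 0,"rz": 0},
  {"fingers": 1,"dx": 0,"dy": 0,"dz": 0.1,"rx": 0,"ry": 0,"rz": 0},
  {"fingers": 1,"dx": 0,"dy": 0,"dz": 0,"rx": 0,"ry": 0,"rz": 0},
  {"fingers": 1,"dx": 0,"dy": 0,"dz": 0,"rx": 0,"ry": 0,"rz": 0},
  {"fingers": 1,"dx": 0,"dy": 0,"dz": 0,"rx": 0,"ry": 0,"rz": 0},
], force=15)

```text
time_s: 28.3
tool_pos: [0.4273, -0.3035, 0.2372]
tool_rot: [180.0, 0.0, 129.2]
force: [0.3, -0.2, -1.9]
grip_width: 0.038
```

```bash
python3 snap.py a15 210,190,290,290 220,190,280,265
```

```text
{'time_s': np.float64(28.3), 'tool_pos': array([ 0.4273, -0.3035,  0.2372]), 'tool_rot': array([1.799969e+02, 3.120000e-02, 1.291846e+02]), 'force': array([ 0.2505, -0.1968, -1.8657]), 'grip_width': np.float64(0.038), 'qpos': array([ 53.5392,   3.6361, -21.9041,  99.0306,   1.3957,  77.5682,
        70.5598])}
```

View pics/a15.png

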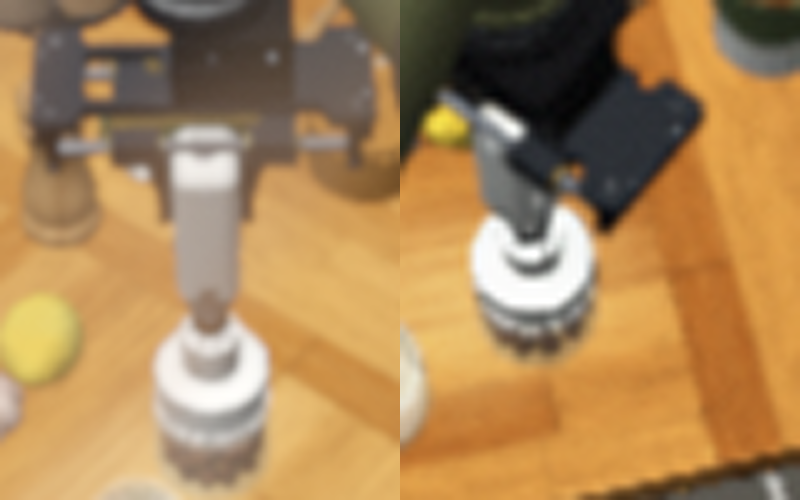

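>>> carry_out([
  {"fingers": 1,"dx": 0,"dy": 0,"dz": 0.1,"rx": 0,"ry": 0,"rz": 0},
  {"fingers": 1,"dx": 0,"dy": 0,"dz": 0.08,"rx": 0,"ry": 0,"rz": 0},
  {"fingers": 1,"dx": 0,"dy": 0,"dz": 0.05,"rx": 0,"ry": 0,"rz": 0},
  {"fingers": 1,"dx": 0,"dy": 0,"dz": 0,"rx": 0,"ry": 0,"rz": 0},
  {"fingers": 1,"dx": 0,"dy": 0,"dz": 0,"rx": 0,"ry": 0,"rz": 0},
], force=15)

```text
time_s: 29.02
tool_pos: [0.4273, -0.3035, 0.2305]
tool_rot: [180.0, 0.0, 129.2]
force: [-0.9, 0.2, 3.4]
grip_width: 0.038
```

>>> carry_out([
  {"fingers": 1,"dx": 0,"dy": 0,"dz": 0.04,"rx": 0,"ry": 0,"rz": 0},
  {"fingers": 1,"dx": 0,"dy": 0,"dz": 0,"rx": 0,"ry": 0,"rz": 0},
  {"fingers": 1,"dx": 0,"dy": 0,"dz": 0,"rx": 0,"ry": 0,"rz": 0},
  {"fingers": 1,"dx": 0,"dy": 0,"dz": 0,"rx": 0,"ry": 0,"rz": 0},
], force=15)

```text
time_s: 29.52
tool_pos: [0.4273, -0.3035, 0.229]
tool_rot: [180.0, 0.0, 129.2]
force: [-0.6, -0.3, 3.8]
grip_width: 0.0378
```

>>> carry_out([
  {"fingers": 1,"dx": 0,"dy": 0,"dz": 0,"rx": 0,"ry": 0,"rz": 0},
  {"fingers": 1,"dx": 0,"dy": 0,"dz": 0,"rx": 0,"ry": 0,"rz": 0},
], force=15)

```text
time_s: 29.78
tool_pos: [0.4273, -0.3035, 0.229]
tool_rot: [180.0, 0.0, 129.2]
force: [0.8, -0.3, 3.8]
grip_width: 0.0379
```

```bash
python3 snap.py a16 210,190,290,290 220,190,280,265
```

```text
{'time_s': np.float64(29.775), 'tool_pos': array([ 0.4273, -0.3035,  0.229 ]), 'tool_rot': array([1.799968e+02, 2.500000e-02, 1.291842e+02]), 'force': array([ 0.7632, -0.3   ,  3.8116]), 'grip_width': np.float64(0.0379), 'qpos': array([ 53.5154,   3.8821, -21.9233,  99.7337,   1.4941,  76.6439,
        70.4772])}
```

View pics/a16.png

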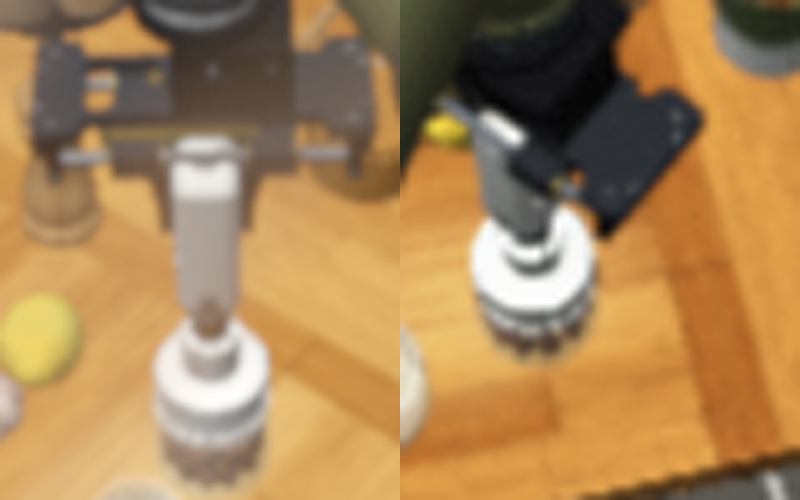

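>>> carry_out([
  {"fingers": 1,"dx": 0,"dy": 0,"dz": 0,"rx": 0,"ry": 0,"rz": 0},
  {"fingers": 1,"dx": 0,"dy": 0,"dz": 0,"rx": 0,"ry": 0,"rz": 0},
  {"fingers": 1,"dx": 0,"dy": 0,"dz": 0,"rx": 0,"ry": 0,"rz": 0},
  {"fingers": 1,"dx": 0,"dy": 0,"dz": 0,"rx": 0,"ry": 0,"rz": 0},
  {"fingers": 1,"dx": 0,"dy": 0,"dz": 0,"rx": 0,"ry": 0,"rz": 0},
  {"fingers": 1,"dx": 0,"dy": 0,"dz": 0,"rx": 0,"ry": 0,"rz": 0},
  {"fingers": 1,"dx": 0,"dy": 0,"dz": 0,"rx": 0,"ry": 0,"rz": 0},
  {"fingers": 1,"dx": 0,"dy": 0,"dz": 0,"rx": 0,"ry": 0,"rz": 0},
  {"fingers": 1,"dx": 0,"dy": 0,"dz": 0,"rx": 0,"ry": 0,"rz": 0},
  {"fingers": 1,"dx": 0,"dy": 0,"dz": 0,"rx": 0,"ry": 0,"rz": 0},
  {"fingers": 1,"dx": 0,"dy": 0,"dz": 0,"rx": 0,"ry": 0,"rz": 0},
  {"fingers": 1,"dx": 0,"dy": 0,"dz": 0,"rx": 0,"ry": 0,"rz": 0},
], force=15)

```text
time_s: 31.38
tool_pos: [0.4272, -0.3034, 0.2289]
tool_rot: [180.0, 0.0, 129.2]
force: [0.9, 0.3, 3.3]
grip_width: 0.0379
```

>>> carry_out([
  {"fingers": 1,"dx": 0,"dy": 0,"dz": 0,"rx": 0,"ry": 0,"rz": 0},
  {"fingers": 1,"dx": 0,"dy": 0,"dz": 0,"rx": 0,"ry": 0,"rz": 0},
  {"fingers": 1,"dx": 0,"dy": 0,"dz": 0,"rx": 0,"ry": 0,"rz": 0},
  {"fingers": 1,"dx": 0,"dy": 0,"dz": 0,"rx": 0,"ry": 0,"rz": 0},
  {"fingers": 1,"dx": 0,"dy": 0,"dz": 0,"rx": 0,"ry": 0,"rz": 0},
  {"fingers": 1,"dx": 0,"dy": 0,"dz": 0,"rx": 0,"ry": 0,"rz": 0},
  {"fingers": 1,"dx": 0,"dy": 0,"dz": 0,"rx": 0,"ry": 0,"rz": 0},
  {"fingers": 1,"dx": 0,"dy": 0,"dz": 0,"rx": 0,"ry": 0,"rz": 0},
  {"fingers": 1,"dx": 0,"dy": 0,"dz": 0,"rx": 0,"ry": 0,"rz": 0},
  {"fingers": 1,"dx": 0,"dy": 0,"dz": 0,"rx": 0,"ry": 0,"rz": 0},
  {"fingers": 1,"dx": 0,"dy": 0,"dz": 0,"rx": 0,"ry": 0,"rz": 0},
  {"fingers": 1,"dx": 0,"dy": 0,"dz": 0,"rx": 0,"ry": 0,"rz": 0},
], force=15)

```text
time_s: 32.88
tool_pos: [0.4272, -0.3034, 0.2289]
tool_rot: [180.0, 0.0, 129.2]
force: [1.1, -0.9, 4.5]
grip_width: 0.0379
```

>>> carry_out([
  {"fingers": 1,"dx": 0,"dy": 0,"dz": 0,"rx": 0,"ry": 0,"rz": 0},
  {"fingers": 1,"dx": 0,"dy": 0,"dz": 0,"rx": 0,"ry": 0,"rz": 0},
  {"fingers": 1,"dx": 0,"dy": 0,"dz": 0,"rx": 0,"ry": 0,"rz": 0},
  {"fingers": 1,"dx": 0,"dy": 0,"dz": 0,"rx": 0,"ry": 0,"rz": 0},
], force=15)

```text
time_s: 33.38
tool_pos: [0.4272, -0.3034, 0.2289]
tool_rot: [-180.0, 0.0, 129.2]
force: [1.2, -0.4, 4.4]
grip_width: 0.038
```

```bash
python3 snap.py a17 150,190,290,330 160,190,280,290
```

```text
{'time_s': np.float64(33.375), 'tool_pos': array([ 0.4272, -0.3034,  0.2289]), 'tool_rot': array([-1.799977e+02,  6.500000e-03,  1.291832e+02]), 'force': array([ 1.1732, -0.4176,  4.4145]), 'grip_width': np.float64(0.038), 'qpos': array([ 53.5152,   3.884 , -21.9227,  99.7428,   1.4938,  76.6523,
        70.4765])}
```

View pics/a17.png

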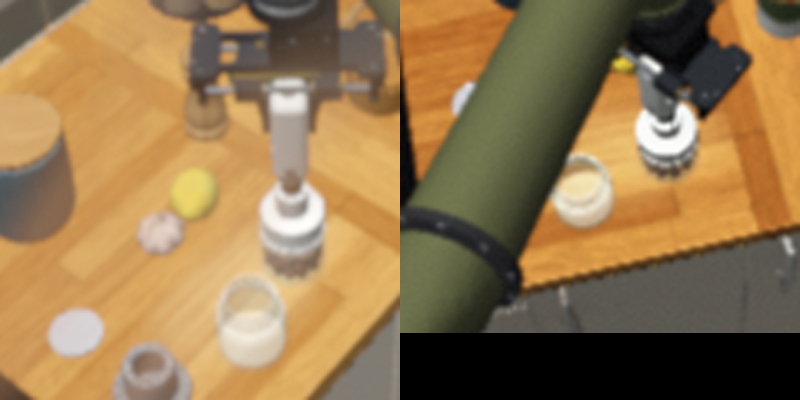

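Scene view: the pump stands upright on the cap (nozzle at about px 291,182 in the crop). The cap is level on the jar, and the bystanders haven't moved. Handing in.

```bash
python3 -c "
from cell import ticket
print(ticket.sign_off())"
```

```text
the job is handed in; nothing more can be done
None
```

The cap is home on the hazelnut jar and released, and the pump was still held upright on the port with its nozzle about half-way in when I handed in at about 33 s. Sign-off gives no verdict, so the results below are my own readings.

- **Cap:** I gripped the cap and the jar neck lightly from two directions each to find their centres. The cap went on with about 6 N at the seat, and the tool height there matched fully home to within about 0.1 mm.
- **Pump:** I centred it the same two ways, lifted it out of the stand and lowered it onto the port. I then held the press for more than 3.5 s.
- **Last readings:** The tool was within about 0.2 mm of where I let go of the cap and upright to 0.1°. Net wrist force was about 3.3 to 4.5 N, so about 5.2 to 6.4 N on the port with the pump's 2 N weight added. Nozzle travel works out at about 4.5 mm from height and 4 to 5.5 mm from force. The grip held steady at 38 mm.
- **Pictures:** The last ones show the cap level, and the empty jar, spare lid, lemon and garlic where they were.

**Checks that disagreed:**
- The first two-camera fix on the cap was about 7 mm apart in y, so I relied on the grips for position.
- Re-gripping the jar neck still left about 2 N of side force, meaning roughly 1 mm of doubt in the jar's centre. The cap still went on without resistance.
- My first move call was refused, probably because of an empty row, and nothing moved.

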